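# Hold the sticky drawer lock open

## Robot

A 6-joint arm with a two-finger parallel gripper is mounted at the origin on the work surface. World frame = base frame: x ahead of the robot, y to its left, z up, the work surface at z = 0. Lengths are in mm, angles in degrees, forces in N, time in s.
With the tool pointing down it reaches from about 350 to 850 mm from the base axis. Payload 8.1 kg.
Tool frame: the origin (TCP) lies at the very end of the fingers, on their centre line; the grasp point (between the pads) lies 19 mm behind it (tcp_to_grasp is the distance from the TCP to the grasp point, in mm); z points along the fingers, x is the direction in which the jaws open and shut, and the axes are right-handed (so a half turn about z gives the same grasp; the last joint's range is limited). The gripper opens to 85 mm and grips with 20 to 120 N. Pads are 22 mm wide; open, the fingers measure 114 mm over their backs; the gripper's body (76 mm by 85 mm) begins 54 mm behind the grasp point. The pads swing forward as they close: fully open they stand 13 mm farther back than shut.
Start: joints at [67.472, 7.471, 85.268, -0, 87.261, -4.893], TCP at [181.756, 571.813, 231.292] pointing down, gripper open.
Joint ranges: [-169.43, 169.43], [-51.17, 129.36], [1.28, 143.12], [-76.62, 256.62], [0, 156.53], [-152.29, 152.29]. Speed limits (degrees/s): [136.94, 136.94, 159.86, 180, 180, 180].

## Interface

Orientations are given as [roll, pitch, yaw] about the fixed x, y, z axes, in that order (R = Rz(yaw) Ry(pitch) Rx(roll)).
In Python, from bench import * gives the robot as it stands. The module is installed in compiled form; this text tells all that it offers.
- The arm moves only by the tool apply_moves, never from a script. Its argument "targets" is text: rows parted by semicolons, each of 7 numbers parted by spaces: the turn, a rotation vector about the tool's x, y, z in rad, then the shift along the tool's x, y, z in cm, then the finger opening in cm, from 0 to 8.54. A call has exactly 5 rows; each row is the pose to reach, as a shift and turn from the pose commanded when the call began, along the tool's axes at that moment; what a row does not reach only later rows make up. A row lasts 1/10 s, in which the tool goes at most 50 mm and 8.59 degrees, less where a joint would pass 70% of its speed; a pose out of reach is approached as far as the arm can. A call with a gripper value outside its range is refused whole. The fingers move at their own pace and stop on an object; "force" is the grip in N (left out, the last holds). Time passes only in rows, so rows that repeat a pose let the fingers close, or fill a call up. It gives the time, the measured TCP pose, the force and the opening at its end, in the units of the state.
- sense(): the state, without advancing time (a new reading comes with each control period).
- snapshot(name): name is "scene" or "top" or "wrist"; returns the picture (420x560x3 uint8, red, green, blue); there is no depth.
- camera_model(name): a dict with "fx", "fy", "cx", "cy" (pixels), "position" and "attitude" of the camera in the world; the wrist camera has in their place "T_tool_cam" (4x4, takes a point from camera to tool coordinates, whose origin is the TCP and whose axes are the tool frame's). Camera axes: x right, y up, looking along -z (the intrinsics and any distortion apply to the point x, -y, -z); pixel columns grow to the right and rows downward; lengths in mm; the calibration is good to about 2 mm. A picture is of the moment at which its call begins: read the wrist's pose just before it. camera_model takes no time and is no camera call.
- hand_in(): hands the job in, once; it reports no verdict.
Trained networks look in the newest picture that a camera, given by its name, has taken for a name from the list of things; names that differ only in an ending like _2 or _b are one class to them, and where a whole thing is asked for, a point or a joint stands for the part that bears it (a point fixed in the world has none). Each returns a list of dicts, best first, with "confidence" (0 to 1); they miss things now and then, are a little off and sometimes report something else, mostly with a low value. They report only what shows in the picture. A call takes as long as a camera call. They do not tell look-alikes from the thing itself.
- recognise(camera, query): "at" ([row, column] in pixels, amid what is visible of it).
- place_of(camera, query): "at" ([row, column] in pixels: a listed point, or the origin of a listed thing).
The state is a dict: "time": time; "joint_pos": joint angles; "qd": joint speeds; "joint_efforts": joint torques, N m; "tool_pos": TCP position; "tcp_rot": TCP orientation; "ft_force": force on the tool from outside, world axes, zero at the start; "wrist_torque": the same for the moment, N m; "finger_gap": finger opening in mm.
Only numpy, scipy, OpenCV 4.12 (cv2) and the standard library are available. Lean on these libraries where they do the work, as an engineer would, in place of code of your own. Each camera call takes 0.05 s, during which the arm holds its last target. There are 200 camera calls.

## Task

Sawdust has got into the lock of the drawer unit: give the trigger of the blow gun beside it a full squeeze and let it spring back, then take the key out of its wooden block, work it down past the sticky pins until it is fully home in the lock, and turn it a quarter turn clockwise. The latch springs back if you let go, so finish while still gripping the key and holding it turned, so that I can pull the drawer out. Leave the jar, the try square, the scraper and the loose orange clamp where they are.

Things in the scene. Friction and masses are not known exactly. Their poses are not given: they have to be found in the camera images.
- drawer_unit: Fixed plywood drawer unit on the bench, 200 (x) x 300 (y) x 100 mm high; locked drawer with a round wooden knob (22 mm proud) on the -x face. Origin at the centre of its underside; z up. The lock and the blow gun are on its flat top.
- keyway (a point): Mouth centre of the slot in the face of the round-rimmed steel lock (22 mm wide) flush in the unit's top, 20 mm to -x and 100 mm to -y of its centre. z up, x along the slot, turns with the plug. Slot 13.6 (x) x 5.4 (y) mm, 34 mm deep, mouth sloped 1.8 mm wider all round. Dark rim round it, 20 mm radius, 3.5 mm high.
- lock_plug (a joint): Turn of the lock plug in rad: 0 at rest, growing clockwise seen from above, stop at 1.62. A spring turns it back towards 0 (0.025 N m at rest, 0.11 N m at a quarter turn), so it must be held. The key has about 0.15 rad of play in the slot before it drives the plug.
- key: Loose key, 40 g, blade-down in the block. Origin on its axis under its round flange; z up, x along the blade's width. Below: blade 12 (x) x 4 (y) mm, straight for 22 mm, V nose to 28 mm. Above: flange 22 mm wide, 4 mm high, then black bow 28 (x) x 10 (y) mm, 4 to 40 mm up; grip across its 10 mm. Home when the flange lies on the lock's face. Goes in either way round.
- key_tip (a point): Point of the key's nose, 28 mm below the key's origin.
- key_block: Fixed wooden block, 60 (x) x 45 (y) x 45 mm high, with a slot 15 x 7 mm and 35 mm deep in the middle of its top, along its x; the key stands in it, its flange on the block's top. Origin at the centre of its underside.
- blow_gun: Fixed aluminium air blow gun lying on its side in two wooden saddles on the unit's top, bent steel nozzle towards the lock. Origin under it on the unit's top; y along the handle away from the nozzle, z up. Handle 22 mm wide (x), z 28 to 52 mm, y -20 to 110 mm; saddles under it at y -20 to -4 and 96 to 108 mm, free between.
- squeeze (a point): Squeeze point on the blow gun, 60 mm along its y, 40 mm above the unit's top, axes as the gun's, midway between the outer faces of handle and lever when squeezed. Close the fingers along x, from above: handle and lever measure 45 mm here at rest (x -29 to +15.5 mm from this point), 31 mm fully squeezed (-15.5 to +15.5).
- trigger (a joint): Angle of the gun's sprung steel lever in rad: 0 at rest (spread out on the handle's -x side), growing as squeezed to the handle, full at 0.22. Lever 8 mm thick, 18 mm high (z 31 to 49 mm), 92 mm long, hinged upright at the nozzle end (x -15, y 0 mm in the gun's frame). At the squeeze point 5 N starts it, 9 N holds it full; springs back by itself.
- jar: Empty glass jar, 72 mm across, 110 mm high, standing on the bench; leave alone. Origin at the centre of its underside.
- try_square: Steel try square with a dark wooden stock, about 170 x 110 mm, lying behind the drawer unit; leave alone. Origin under the middle of its stock.
- scraper: White plastic scraper, about 170 x 70 mm, lying on the bench; leave alone. Origin under its middle, handle to its -x.
- spring_clamp: Loose orange spring clamp, about 125 x 50 mm, lying on the bench; leave alone. Origin under its middle.
- pins (a point): Upper of two sticky sprung round-ended pins, 11 and 18 mm below the keyway's mouth, sticking about 2.5 mm into the slot's +x end. They give sideways as the pointed key nose is pressed down with roughly 5 to 15 N, more easily with a little rocking. Turns with the plug.
There are look-alikes about, which are no part of the job. What is meant by the key is not green, and is the smaller of those in its own colour.

How it is judged:
By the outcome, as a careful person would: the job done as asked, in the order asked, and still so for the second after the job is handed in, while the arm keeps its last pose, push and grip.
It also fails if it takes over 62 s, if anything falls off the work surface, if the arm or the gripper's body presses on something with over 40 N, if the wrist force passes 120 N, or if a joint passes its speed limit or range.

## Working session

There is one attempt and no reset: what is moved stays moved. The work goes in short steps, Python scripts to look and compute and a tool call to move; the robot and the scene stay as the last step left them, time stands still between calls to the robot, and variables do not carry over. Pictures are saved under pics/ and viewed, about 8 in all and at most 12, crops included, and the job is handed in when it is done.

Besides the shell and the picture viewer there is one more tool, called after "Emit:" by a JSON object that holds its "name" and its "arguments". apply_moves: Moves the arm, as the interface text tells. Its arguments: {"type":"object","properties":{"targets":{"type":"string"},"force":{"type":"number"}},"required":["targets"]}

```bash
mkdir -p pics
cat > h.py <<'E'
from bench import *
import numpy as np, cv2
from scipy.spatial.transform import Rotation as R
E
python3 - <<'E'
from h import *
s=sense(); print(s)
for c in("scene","top"):
    m=camera_model(c); print(c,m)
    im=snapshot(c); cv2.imwrite(f"pics/{c}0.png",im[:,:,::-1])
    for q in("drawer_unit","keyway","key","key_block","blow_gun","squeeze","jar","spring_clamp","key_tip"):
        print(q,[(np.round(d["at"]).tolist(),round(d["confidence"],2)) for d in place_of(c,q)][:4])
print(camera_model("wrist"))
a=cv2.imread("pics/scene0.png");b=cv2.imread("pics/top0.png")
E
```

```text
{'time': 0.0, 'joint_pos': array([ 6.74709816e+01,  7.51523519e+00,  8.53294246e+01, -7.39014270e-04,
        8.72630879e+01, -4.89096369e+00]), 'qd': array([ 0.08596161,  0.01708033,  0.00667667,  0.02192663, -0.01088303,
        0.02730728]), 'joint_efforts': array([ 2.45190618e-03, -5.69375503e+01, -5.00566328e+01,  7.42427551e-05,
        1.45146161e-02,  4.48860499e-05]), 'tool_pos': array([181.54854904, 571.28628058, 230.24173367]), 'tcp_rot': array([-1.79991549e+02,  1.07418230e-01,  7.23619891e+01]), 'ft_force': array([-0.41135531, -0.09620044, -0.30742697]), 'wrist_torque': array([ 0.00878805, -0.00982404, -0.03380507]), 'finger_gap': 85.28137756978008}
scene {'fx': 544.7364018374107, 'fy': 544.7364018374107, 'cx': 275.04470369722293, 'cy': 222.28347454149045, 'position': array([1471.76903859, -851.47185657,  889.66600052]), 'attitude': array([58.27116042, -0.59296124, 46.81287287])}
drawer_unit [([260.0, 279.0], 0.58), ([246.0, 245.0], 0.33)]
keyway []
key [([305.0, 110.0], 0.81), ([282.0, 164.0], 0.51), ([272.0, 186.0], 0.42)]
key_block [([297.0, 165.0], 0.97), ([250.0, 24
[... 710 characters left out ...]
6)]
blow_gun [([264.0, 382.0], 0.7), ([234.0, 260.0], 0.58)]
squeeze [([231.0, 236.0], 0.61)]
jar [([274.0, 146.0], 0.61)]
spring_clamp [([196.0, 134.0], 0.66), ([233.0, 306.0], 0.63)]
key_tip [([277.0, 412.0], 0.76), ([270.0, 361.0], 0.64)]
{'fx': 340.5034558551052, 'fy': 340.5034558551052, 'cx': 277.79131524069146, 'cy': 203.61330864725355, 'T_tool_cam': array([[ 9.99999830e-01, -4.44026747e-04,  3.78211843e-04,
        -1.09818178e+00],
       [-3.21747982e-04, -9.60790497e-01, -2.77275166e-01,
        -7.00015997e+01],
       [ 4.86499934e-04,  2.77274997e-01, -9.60790476e-01,
        -1.42058307e+02],
       [ 0.00000000e+00,  0.00000000e+00,  0.00000000e+00,
         1.00000000e+00]])}
```

View pics/top0.png

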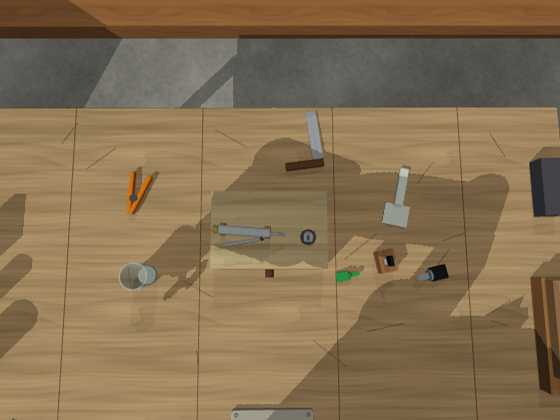

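View pics/scene0.png

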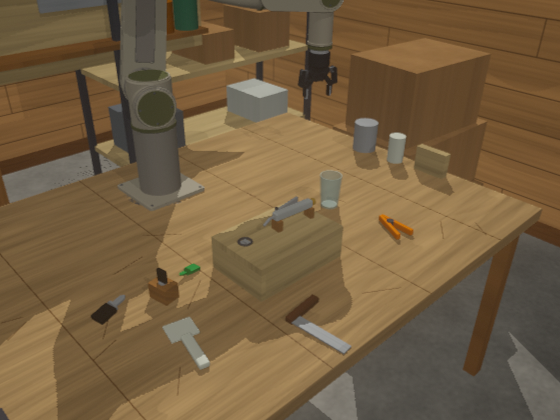

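Top view: the unit is at about (230,268), the lock at (237,308) and the gun at about (231,245), with its lever on the near side. The key stands in the block at (261,387). The larger black key lies at (273,435) and the green one at (276,347).

```bash
cat >> h.py <<'E'
def campose(c,s=None):
    m=camera_model(c)
    if c=="wrist":
        s=s or sense(); T=np.eye(4); T[:3,:3]=R.from_euler("xyz",s["tcp_rot"],degrees=True).as_matrix(); T[:3,3]=s["tool_pos"]
        return m,T@m["T_tool_cam"]
    T=np.eye(4); T[:3,:3]=R.from_euler("xyz",m["attitude"],degrees=True).as_matrix(); T[:3,3]=m["position"]; return m,T
def p2w(c,at,z,s=None):
    m,T=campose(c,s); d=T[:3,:3]@np.array([(at[1]-m["cx"])/m["fx"],-(at[0]-m["cy"])/m["fy"],-1]); o=T[:3,3]
    return o+d*(z-o[2])/d[2]
def w2p(c,P,s=None):
    m,T=campose(c,s); q=np.linalg.inv(T)@np.r_[P,1]; return np.array([m["cy"]+m["fy"]*q[1]/q[2],m["cx"]-m["fx"]*q[0]/q[2]])
def w2tool(P,yaw=None,s=None):
    s=s or sense(); M=R.from_euler("xyz",s["tcp_rot"],degrees=True).as_matrix(); return M.T@(np.array(P)-s["tool_pos"])
E
python3 - <<'E'
from h import *
for n,at,z in(("lock",(237,308),100),("squeeze",(231,236),140),("gun handle L",(231,221),150),("handle R",(234,269),150),("keyblock",(261,386),45),("keytop",(261,390),85),("unit UL",(192,211),100),("UR",(192,327),100),("LL",(267,210),100),("LR",(268,327),100),("blk1",(254,376),45),("blk2",(250,393),45)):
    print(n,p2w("top",at,z).round(0))
print("scene lock",p2w("scene",(242,245),100).round(),"sq",p2w("scene",(205,294),140).round(),"keytop",p2w("scene",(274,162),85).round())
E
```

```text
lock [559. -95. 100.]
squeeze [572.  85. 140.]
gun handle L [571. 121. 150.]
handle R [563.   4. 150.]
keyblock [ 496. -309.   45.]
keytop [ 496. -308.   85.]
unit UL [677. 155. 100.]
UR [ 676. -147.  100.]
LL [484. 155. 100.]
LR [ 479. -142.  100.]
blk1 [ 515. -283.   45.]
blk2 [ 526. -329.   45.]
scene lock [565. -96. 100.] sq [562.  85. 140.] keytop [ 518. -321.   85.]
```

```bash
cat >> h.py <<'E'
def go(P,yaw):
    s=sense(); M=R.from_euler("xyz",s["tcp_rot"],degrees=True); G=R.from_euler("xyz",[180,0,yaw],degrees=True)
    rv=(M.inv()*G).as_rotvec(); t=M.inv().apply(np.array(P)-s["tool_pos"])/10
    print("rot",rv.round(3),"shift cm",t.round(2),"now",s["tool_pos"].round(1),s["tcp_rot"].round(1),"t",round(s["time"],2),"gap",round(s["finger_gap"],1),"F",s["ft_force"].round(1))
E
python3 -c "
from h import *
go((570,40,235),-4)"
```

```text
rot [-0.     0.     1.333] shift cm [-38.92  53.11  -0.37] now [181.8 571.8 231.3] [-180.    -0.    72.4] t 1.0 gap 85.6 F [-0.4 -0.1  0.4]
```

Emit:
{"name": "apply_moves", "arguments": {"targets": "0 0 1.333 -38.9 53.1 -0.4 8.5; 0 0 1.333 -38.9 53.1 -0.4 8.5; 0 0 1.333 -38.9 53.1 -0.4 8.5; 0 0 1.333 -38.9 53.1 -0.4 8.5; 0 0 1.333 -38.9 53.1 -0.4 8.5"}}

```text
time: 1.5
tool_pos: [330.0, 368.3, 233.0]
tcp_rot: [-180.0, -0.0, 29.1]
ft_force: [0.5, 1.3, 0.8]
finger_gap: 85.1
```

```bash
python3 -c "
from h import *
go((570,40,235),-4)"
```

```text
rot [-0.    -0.001  0.577] shift cm [ 5.03 40.36 -0.2 ] now [330.  368.3 233. ] [-180.    -0.    29.1] t 1.5 gap 85.1 F [0.5 1.3 0.8]
```

Emit:
{"name": "apply_moves", "arguments": {"targets": "0 0 0.577 5.0 40.4 -0.2 8.5; 0 0 0.577 5.0 40.4 -0.2 8.5; 0 0 0.577 5.0 40.4 -0.2 8.5; 0 0 0.577 5.0 40.4 -0.2 8.5; 0 0 0.577 5.0 40.4 -0.2 8.5"}}

```text
time: 2.0
tool_pos: [478.7, 167.0, 234.4]
tcp_rot: [-180.0, -0.1, -3.9]
ft_force: [1.1, 0.5, 0.2]
finger_gap: 84.7
```

```bash
python3 -c "
from h import *
go((570,40,235),-4)"
```

```text
rot [-0.    -0.001  0.001] shift cm [ 9.98 12.04 -0.05] now [478.7 167.  234.4] [-1.8e+02 -1.0e-01 -3.9e+00] t 2.0 gap 84.7 F [1.1 0.5 0.2]
```

Emit:
{"name": "apply_moves", "arguments": {"targets": "0 0 0 9.98 12.04 0 8.5; 0 0 0 9.98 12.04 0 8.5; 0 0 0 9.98 12.04 0 8.5; 0 0 0 9.98 12.04 0 8.5; 0 0 0 9.98 12.04 0 8.5"}}

```text
time: 2.5
tool_pos: [570.0, 40.8, 233.6]
tcp_rot: [-180.0, 0.0, -3.8]
ft_force: [0.4, 0.9, 0.1]
finger_gap: 84.8
```

```bash
python3 -c "
from h import *
go((570,40,235),-4)
s=sense(); im=snapshot('wrist'); cv2.imwrite('pics/w1.png',im[:,:,::-1])
for q,z in (('squeeze',140),('keyway',100),('blow_gun',100)):
    for d in place_of('wrist',q): print(q,np.round(d['at']),round(d['confidence'],2),p2w('wrist',d['at'],z,s).round(1))
"
```

```text
rot [-0.     0.001  0.003] shift cm [ 0.01  0.08 -0.14] now [570.   40.8 233.6] [-180.     0.    -3.8] t 2.5 gap 84.8 F [0.4 0.9 0.1]
squeeze [150. 273.] 0.75 [569.6  80.4 140. ]
keyway [329. 274.] 0.78 [557.3 -92.5 100. ]
blow_gun [215. 280.] 0.69 [570.1  20.4 100. ]
```

View pics/w1.png

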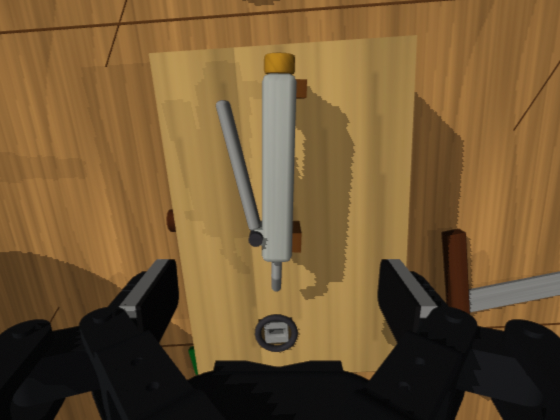

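Wrist view: the handle runs from (75,280) to (258,277), its lever lies on the left (100,223)–(235,257), and the lock is at (332,277) with the slot horizontal in the image.

```bash
python3 -c "
from h import *
a=p2w('wrist',(75,279.5),150);b=p2w('wrist',(258,277.5),150);print(a,b)
yaw=np.degrees(np.arctan2(-(a-b)[0],(a-b)[1]));print('gun yaw',yaw)
for at in ((100,223),(150,237),(150,263.5),(150,293)): print(p2w('wrist',at,150).round(1))
print('slot',p2w('wrist',(331,265),100),p2w('wrist',(332,289),100),'rim',p2w('wrist',(334,277),103))
print('edges',p2w('wrist',(53,150),100),p2w('wrist',(37,416),100))
"
```

```text
[575.59636155 130.79854007 150.        ] [566.60308469   6.58960352 150.        ]
gun yaw -4.141241483514903
[538.8 118.1 150. ]
[544.7  86.1 150. ]
[562.2  85.  150. ]
[581.7  83.8 150. ]
slot [548.57854763 -91.41593765 100.        ] [571.19934938 -93.92361417 100.        ] rim [559.85966257 -93.17418265 103.        ]
edges [480.20740065 156.23174429 100.        ] [678.45352334 154.85741111 100.        ]
```

```bash
python3 -c "
from h import *
go((569,81,170),-4.1);go((569,81,119),-4.1)"
```

```text
rot [-0.     0.     0.009] shift cm [-0.23 -3.72  6.42] now [569.   43.7 234.2] [-180.     0.    -3.6] t 2.7 gap 84.9 F [-0.3  0.3  0.2]
rot [-0.     0.     0.009] shift cm [-0.23 -3.72 11.52] now [569.   43.7 234.2] [-180.     0.    -3.6] t 2.7 gap 84.9 F [-0.3  0.3  0.2]
```

Emit:
{"name": "apply_moves", "arguments": {"targets": "0 0 0.009 -0.2 -3.7 0 8.5; 0 0 0.009 -0.2 -3.7 0 8.5; 0 0 0.009 -0.2 -3.7 5 8.5; 0 0 0.009 -0.2 -3.7 5 8.5; 0 0 0.009 -0.2 -3.7 5 8.5"}}

```text
time: 3.2
tool_pos: [568.5, 80.0, 183.5]
tcp_rot: [180.0, 0.2, -4.1]
ft_force: [0.7, -0.3, 0.5]
finger_gap: 84.9
```

```bash
python3 -c "
from h import *
go((569,81,119),-4.1)
s=sense(); im=snapshot('wrist'); cv2.imwrite('pics/w2.png',im[:,:,::-1])
for q,z in (('squeeze',140),('keyway',100)):
    for d in place_of('wrist',q): print(q,np.round(d['at']),round(d['confidence'],2),p2w('wrist',d['at'],z,s).round(1))
go((569,81,119),-4.1)
"
```

```text
rot [ 0.     0.003 -0.   ] shift cm [ 0.06 -0.11  6.45] now [568.5  80.  183.5] [180.    0.2  -4.1] t 3.2 gap 84.9 F [ 0.7 -0.3  0.5]
squeeze [230. 280.] 0.68 [570.   79.4 140. ]
rot [-0.    -0.003 -0.001] shift cm [-0.25 -0.13  6.77] now [571.2  79.5 186.7] [-180.    -0.2   -4.2] t 3.35 gap 85.2 F [ 0.  -0.9  0.2]
```

View pics/w2.png

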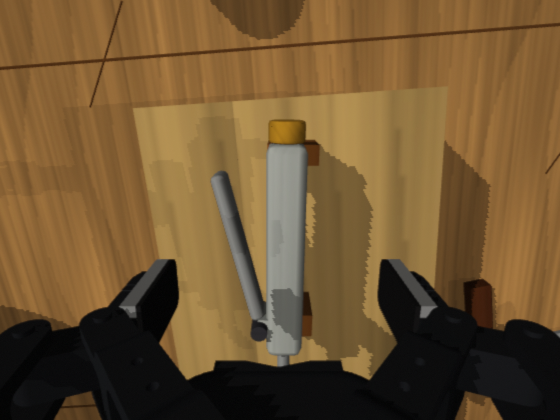

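```bash
cat >> h.py <<'E'
def avg(n=6):
    A=[];Q=[]
    for i in range(n):
        s=sense();A.append(s["tool_pos"]);Q.append(s["tcp_rot"]);snapshot("top")
    A=np.array(A);s["tool_pos"]=np.median(A,0);s["tcp_rot"]=R.from_euler("xyz",np.array(Q),degrees=True).mean().as_euler("xyz",degrees=True)
    return s,A.std(0)
E
python3 -c "
from h import *
s,sd=avg(8);print(s['tool_pos'],s['tcp_rot'],sd)
for at,z in (((230,268),145),((230,305),145),((230,287),152),((150,287),152),((345,284),152),((230,226),140),((230,245),140)): P=p2w('wrist',at,z,s);print(at,P.round(1),w2tool(P,s=s).round(1))
"
```

```text
[570.87819953  79.26784794 185.75156066] [-1.79983939e+02 -1.34067523e-01 -4.18884709e+00] [0.36199902 0.08502317 0.77337502]
(230, 268) [565.6  80.4 145. ] [-5.5 -0.7 40.7]
(230, 305) [586.7  78.8 145. ] [15.7 -0.7 40.8]
(230, 287) [576.4  82.2 152. ] [ 5.2 -3.3 33.8]
(150, 287) [579.2 125.9 152. ] [  4.9 -47.1  33.8]
(345, 284) [569.7   7.7 152. ] [ 4.  71.5 33.7]
(230, 226) [540.7  80.3 140. ] [-30.3   1.2  45.7]
(230, 245) [551.8  79.5 140. ] [-19.1   1.2  45.7]
```

Emit:
{"name": "apply_moves", "arguments": {"targets": "0 0 0 0.1 -0.1 4 8.5; 0 0 0 0.1 -0.1 6.7 8.5; 0 0 0 0.1 -0.1 6.7 8.5; 0 0 0 0.1 -0.1 6.7 8.5; 0 0 0 0.1 -0.1 6.7 5.5", "force": 30}}

```text
time: 4.25
tool_pos: [572.4, 80.3, 119.3]
tcp_rot: [-180.0, -0.2, -4.2]
ft_force: [-0.7, -0.7, 0.3]
finger_gap: 73.1
```

Emit:
{"name": "apply_moves", "arguments": {"targets": "0 0 0 0 0 0 2.7; 0 0 0 0 0 0 2.7; 0 0 0 0 0 0 2.7; 0 0 0 0 0 0 2.7; 0 0 0 0 0 0 2.7"}}

```text
time: 4.75
tool_pos: [568.5, 80.8, 118.7]
tcp_rot: [-180.0, 0.3, -4.2]
ft_force: [-21.7, 1.9, 16.6]
finger_gap: 29.6
```

Emit:
{"name": "apply_moves", "arguments": {"targets": "0 0 0 0 0 0 2.7; 0 0 0 0 0 0 2.7; 0 0 0 0 0 0 2.7; 0 0 0 0 0 0 2.7; 0 0 0 0 0 0 2.7"}}

```text
time: 5.25
tool_pos: [568.4, 80.8, 118.7]
tcp_rot: [-180.0, 0.3, -4.2]
ft_force: [-21.6, 2.2, 17.1]
finger_gap: 30.1
```

```bash
python3 -c "
from h import *
s,sd=avg(3);print(s['tool_pos'],s['tcp_rot'],s['ft_force'],s['finger_gap'])
im=snapshot('wrist'); cv2.imwrite('pics/w3.png',im[:,:,::-1])
"
```

```text
[568.44300874  80.85926788 118.69308962] [-179.99246832    0.31233896   -4.15984488] [-21.24018585   1.43025503  15.88500723] 29.59406863686983
```

View pics/w3.png

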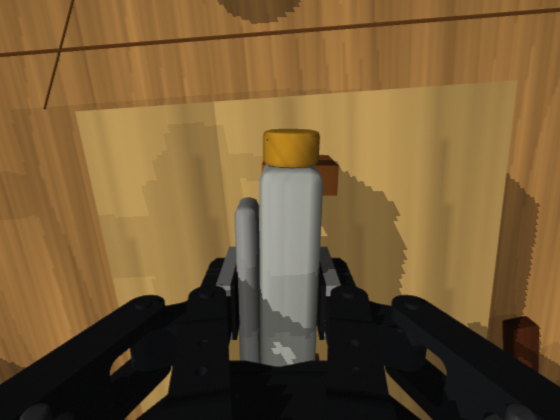

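The wrist view shows the lever flat against the handle, and the gap is 30 mm, so this is a full squeeze. Next I release and go to the key.

Emit:
{"name": "apply_moves", "arguments": {"targets": "0 0 0 0 0 0 6; 0 0 0 0 0 0 8.5; 0 0 0 0 0 0 8.5; 0 0 0 0 0 0 8.5; 0 0 0 0 0 -2 8.5"}}

```text
time: 5.95
tool_pos: [569.9, 80.2, 135.1]
tcp_rot: [180.0, 0.2, -4.2]
ft_force: [-0.2, 0.2, 0.5]
finger_gap: 84.9
```

Emit:
{"name": "apply_moves", "arguments": {"targets": "0 0 0 0 0 -5 8.5; 0 0 0 0 0 -10 8.5; 0 0 0 0 0 -10 8.5; 0 0 0 0 0 -10 8.5; 0 0 0 0 0 -10 8.5"}}

```text
time: 6.45
tool_pos: [570.9, 80.3, 236.3]
tcp_rot: [-180.0, 0.0, -4.2]
ft_force: [0.2, -0.1, -0.7]
finger_gap: 84.8
```

```bash
python3 -c "
from h import *
s=sense(); im=snapshot('wrist'); cv2.imwrite('pics/w4.png',im[140:360,180:380,::-1])
go((495,-310,225),100)
"
```

```text
rot [-0.002  0.002 -1.818] shift cm [-4.68 39.47  1.08] now [570.4  80.2 235.6] [ 1.8e+02  1.0e-01 -4.2e+00] t 6.5 gap 85.2 F [-1.   0.9 -0.2]
```

View pics/w4.png

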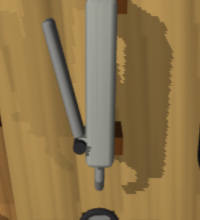

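The lever has sprung back and stands away from the handle.

Emit:
{"name": "apply_moves", "arguments": {"targets": "0 0 -1.818 -4.7 39.5 1 8.5; 0 0 -1.818 -4.7 39.5 1 8.5; 0 0 -1.818 -4.7 39.5 1 8.5; 0 0 -1.818 -4.7 39.5 1 8.5; 0 0 -1.818 -4.7 39.5 1 8.5"}}

```text
time: 7.0
tool_pos: [526.6, -146.1, 229.3]
tcp_rot: [-179.9, 0.1, 35.5]
ft_force: [-0.2, 0.5, 0.3]
finger_gap: 84.7
```

```bash
python3 -c "
from h import *
go((495,-310,225),100)"
```

```text
rot [-0.003  0.    -1.125] shift cm [-12.1   11.5    0.42] now [ 526.6 -146.1  229.3] [-1.799e+02  1.000e-01  3.550e+01] t 7.0 gap 84.7 F [-0.2  0.5  0.3]
```

Emit:
{"name": "apply_moves", "arguments": {"targets": "0 0 -1.125 -12.1 11.5 0.4 8.5; 0 0 -1.125 -12.1 11.5 0.4 8.5; 0 0 -1.125 -12.1 11.5 0.4 8.5; 0 0 -1.125 -12.1 11.5 0.4 8.5; 0 0 -1.125 -12.1 11.5 0.4 8.5"}}

```text
time: 7.5
tool_pos: [493.3, -311.8, 224.8]
tcp_rot: [-179.8, -0.0, 76.5]
ft_force: [0.4, -0.1, 0.0]
finger_gap: 85.0
```

```bash
python3 -c "
from h import *
go((495,-310,225),100)"
```

```text
rot [-0.003 -0.001 -0.41 ] shift cm [ 0.21  0.13 -0.02] now [ 493.3 -311.8  224.8] [-179.8   -0.    76.5] t 7.5 gap 85.0 F [ 0.4 -0.1  0. ]
```

Emit:
{"name": "apply_moves", "arguments": {"targets": "0 0 -0.41 0 0 0 8.5; 0 0 -0.41 0 0 0 8.5; 0 0 -0.41 0 0 0 8.5; 0 0 -0.41 0 0 0 8.5; 0 0 -0.41 0 0 0 8.5"}}

```text
time: 8.0
tool_pos: [495.0, -308.2, 225.9]
tcp_rot: [-179.9, -0.1, 99.7]
ft_force: [0.8, -0.3, 0.3]
finger_gap: 85.1
```

```bash
python3 -c "
from h import *
s,sd=avg(3);print(s['tool_pos'],s['tcp_rot'],s['joint_pos'].round(1),sd)
im=snapshot('wrist'); cv2.imwrite('pics/w5.png',im[:,:,::-1])
for q,z in (('key',45),('key_block',0),('key_tip',17)):
    for d in place_of('wrist',q): print(q,np.round(d['at']),round(d['confidence'],2),p2w('wrist',d['at'],z,s).round(1))
"
```

```text
[ 495.1158706  -308.2844937   226.26127166] [-1.79935105e+02 -6.99227900e-02  9.97406474e+01] [ -36.9    5.1   88.3    0.    86.7 -136.7] [0.10142072 0.0641328  0.25350809]
key [156. 370.] 0.88 [ 456.3 -227.4   45. ]
key [115. 164.] 0.65 [ 452.1 -423.4   45. ]
key [183. 271.] 0.59 [ 498.1 -315.6   45. ]
key_block [173. 274.] 0.78 [ 496.9 -313.6    0. ]
key_block [177. 275.] 0.67 [ 500.9 -311.8    0. ]
key_tip [160. 343.] 0.97 [ 467.8 -245.4   17. ]
key_tip [176. 276.] 0.79 [ 496.4 -311.3   17. ]
key_tip [114. 198.] 0.65 [ 446.6 -398.    17. ]
```

View pics/w5.png

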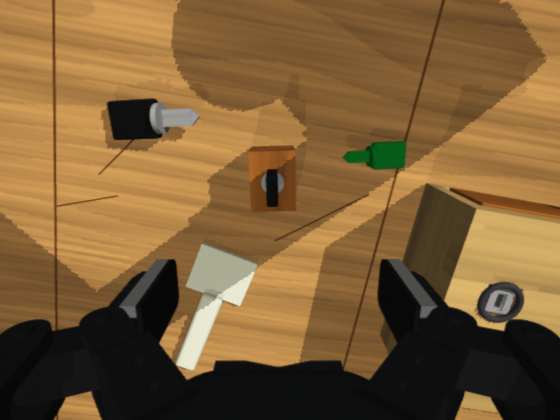

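The wrist view shows the key in its block, with the bow at (188,272) and running along the image vertical. The lock is at (302,500).

```bash
python3 -c "
from h import *
s,sd=avg(2)
im=cv2.imread('pics/w5.png').astype(int)
m=(im.max(2)<45); m[:160]=0;m[212:]=0;m[:,:258]=0;m[:,290:]=0
p=np.argwhere(m)[:,::-1].astype(np.float32);r=cv2.minAreaRect(p);print(len(p),r)
b=cv2.boxPoints(r);print(b)
mask=m.astype(np.uint8)
for row in range(164,212,4):
    c=np.where(m[row])[0];print(row,(c.min(),c.max()) if len(c) else None)
for n,at,z in (('bowtop a',(171,272),85),('bowtop b',(206,272),85),('mid',(188.5,272),85),('bl',(148,249),45),('bl2',(212,250),45),('br',(146,295),45),('br2',(209.5,296),45),('lock',(302,500),100)):
    P=p2w('wrist',at,z,s);print(n,P.round(1),w2tool(P,s=s).round(1))
"
```

```text
391 ((271.6736145019531, 187.99244689941406), (36.270084381103516, 10.815868377685547), 87.51044464111328)
[[265.48303 170.10944]
 [276.2887  169.63962]
 [277.8642  205.87546]
 [267.05853 206.34528]]
164 None
168 None
172 (np.int64(267), np.int64(276))
176 (np.int64(267), np.int64(276))
180 (np.int64(266), np.int64(276))
184 (np.int64(267), np.int64(276))
188 (np.int64(267), np.int64(277))
192 (np.int64(267), np.int64(277))
196 (np.int64(267), np.int64(277))
200 (np.int64(267), np.int64(277))
204 (np.int64(267), np.int64(277))
208 None
bowtop a [ 479.6 -317.6   85. ] [ -6.2 -17.3 142.3]
bowtop b [ 510.  -312.4   85. ] [ -6.3  13.6 142.3]
mid [ 494.6 -315.    85. ] [ -6.2  -2.  142.3]
bl [ 469.1 -342.1   45. ] [-28.5 -31.8 182.3]
bl2 [ 531.7 -331.7   45. ] [-29.   31.7 182.3]
br [ 459.7 -299.6   45. ] [ 15.  -33.7 182.3]
br2 [ 521.3 -286.9   45. ] [ 16.9  29.1 182.3]
lock [559.  -96.2 100. ] [198.3  99.  127.3]
```

Emit:
{"name": "apply_moves", "arguments": {"targets": "0 0 -0.012 -0.6 -0.1 5 6; 0 0 -0.012 -0.6 -0.1 9 6; 0 0 -0.012 -0.6 -0.1 13 6; 0 0 -0.012 -0.6 -0.1 13 6; 0 0 -0.012 -0.6 -0.1 13 6"}}

```text
time: 8.95
tool_pos: [495.2, -314.4, 97.5]
tcp_rot: [-179.9, -0.1, 100.6]
ft_force: [0.1, -0.1, 0.3]
finger_gap: 60.2
```

```bash
python3 -c "
from h import *
s,sd=avg(3);print(s['tool_pos'],s['tcp_rot'],s['finger_gap'])
im=snapshot('wrist'); cv2.imwrite('pics/w6.png',im[:,:,::-1])
go((494,-314,54),100)
"
```

```text
[ 496.47230961 -315.36912628   99.4671292 ] [1.79937474e+02 7.02376029e-02 1.00598607e+02] 60.06421272709158
rot [0.003 0.004 0.011] shift cm [ 0.27 -0.3   4.66] now [ 497.3 -316.   100.6] [179.8   0.2 100.6] t 9.15 gap 59.8 F [-0.3 -0.5  0.2]
```

View pics/w6.png

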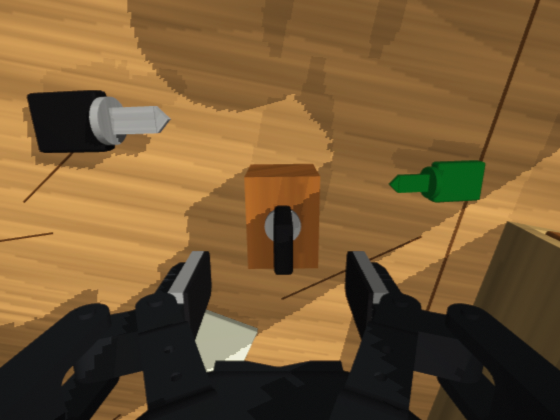

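Emit:
{"name": "apply_moves", "arguments": {"targets": "0 0 0 0.15 -0.15 2 6; 0 0 0 0.15 -0.15 4.3 6; 0 0 0 0.15 -0.15 4.3 6; 0 0 0 0.15 -0.15 4.3 6; 0 0 0 0.15 -0.15 4.3 6", "force": 60}}

```text
time: 9.65
tool_pos: [495.0, -314.4, 56.5]
tcp_rot: [179.9, 0.1, 100.6]
ft_force: [-1.1, 0.3, 0.3]
finger_gap: 60.1
```

```bash
python3 -c "
from h import *
for i in range(5): go((494,-314,54),100); snapshot('top')
"
```

```text
rot [0.002 0.002 0.011] shift cm [ 0.05 -0.09  0.25] now [ 495.  -314.4   56.5] [1.799e+02 1.000e-01 1.006e+02] t 9.65 gap 60.1 F [-1.1  0.3  0.3]
rot [0.002 0.002 0.011] shift cm [ 0.05 -0.09  0.25] now [ 495.  -314.4   56.5] [1.799e+02 1.000e-01 1.006e+02] t 9.7 gap 60.0 F [-0.9 -0.5 -0.5]
rot [0.002 0.002 0.011] shift cm [ 0.04 -0.08  0.22] now [ 494.9 -314.3   56.2] [1.799e+02 1.000e-01 1.006e+02] t 9.75 gap 60.2 F [-0.7  0.5 -0.2]
rot [0.002 0.002 0.011] shift cm [ 0.03 -0.07  0.19] now [ 494.7 -314.1   55.9] [1.799e+02 1.000e-01 1.006e+02] t 9.8 gap 60.0 F [ 0.2  0.8 -0.4]
rot [0.001 0.001 0.011] shift cm [ 0.01 -0.05  0.16] now [ 494.5 -314.    55.6] [1.799e+02 1.000e-01 1.006e+02] t 9.85 gap 59.8 F [-0.4 -0.4 -0.2]
```

Emit:
{"name": "apply_moves", "arguments": {"targets": "0 0 0 0 0 0 3; 0 0 0 0 0 0 0.5; 0 0 0 0 0 0 0.5; 0 0 0 0 0 0 0.5; 0 0 0 0 0 0 0.5", "force": 60}}

```text
time: 10.4
tool_pos: [493.9, -313.5, 54.4]
tcp_rot: [180.0, 0.0, 100.6]
ft_force: [-1.2, -0.3, 1.2]
finger_gap: 9.5
```

Emit:
{"name": "apply_moves", "arguments": {"targets": "0 0 0 0 0 0 0.5; 0 0 0 0 0 0 0.5; 0 0 0 0 0 0 0.5; 0 0 0 0 0 0 0.5; 0 0 0 0 0 0 0.5"}}

```text
time: 10.9
tool_pos: [493.8, -313.5, 54.4]
tcp_rot: [180.0, 0.0, 100.6]
ft_force: [0.7, 0.8, 1.0]
finger_gap: 9.1
```

```bash
python3 -c "
from h import *
for i in range(4): go((494,-314,54),100); snapshot('top')
"
```

```text
rot [0.    0.    0.011] shift cm [-0.05  0.01  0.04] now [ 493.8 -313.5   54.4] [180.    0.  100.6] t 10.9 gap 9.1 F [0.7 0.8 1. ]
rot [0.    0.    0.011] shift cm [-0.05  0.01  0.03] now [ 493.8 -313.5   54.3] [180.    0.  100.6] t 10.95 gap 9.4 F [ 0.4 -1.   1.7]
rot [0.   0.   0.01] shift cm [-0.05  0.01  0.04] now [ 493.8 -313.5   54.4] [180.    0.  100.6] t 11.0 gap 9.2 F [0.8 0.4 1.3]
rot [0.    0.    0.011] shift cm [-0.05  0.01  0.04] now [ 493.8 -313.5   54.4] [180.    0.  100.6] t 11.05 gap 9.1 F [-0.5 -0.4  0.7]
```

Emit:
{"name": "apply_moves", "arguments": {"targets": "0 0 0 0 0 -3 0.5; 0 0 0 0 0 -7 0.5; 0 0 0 0 0 -11 0.5; 0 0 0 0 0 -14.5 0.5; 0 0 0 0 0 -14.5 0.5"}}

```text
time: 11.6
tool_pos: [496.4, -315.4, 206.1]
tcp_rot: [179.6, 0.4, 100.6]
ft_force: [0.6, -0.6, 0.2]
finger_gap: 9.3
```

```bash
python3 -c "
from h import *
go((540,-95,185),86)
"
```

```text
rot [0.008 0.007 0.255] shift cm [20.88  8.33  2.01] now [ 496.4 -315.4  206.1] [179.6   0.4 100.6] t 11.6 gap 9.3 F [ 0.6 -0.6  0.2]
```

Emit:
{"name": "apply_moves", "arguments": {"targets": "0 0 0.255 20.9 8.3 0 0.5; 0 0 0.255 20.9 8.3 0 0.5; 0 0 0.255 20.9 8.3 0 0.5; 0 0 0.255 20.9 8.3 0 0.5; 0 0 0.255 20.9 8.3 0 0.5"}}

```text
time: 12.1
tool_pos: [536.6, -89.1, 198.3]
tcp_rot: [-179.9, -0.1, 86.1]
ft_force: [-0.2, 0.1, 0.6]
finger_gap: 9.0
```

Emit:
{"name": "apply_moves", "arguments": {"targets": "0 0 0 0 0 2 0.5; 0 0 0 0 0 2 0.5; 0 0 0 0 0 2 0.5; 0 0 0 0 0 2 0.5; 0 0 0 0 0 2 0.5"}}

```text
time: 12.6
tool_pos: [537.2, -93.6, 180.1]
tcp_rot: [179.9, 0.0, 85.9]
ft_force: [-0.3, 1.1, -0.2]
finger_gap: 9.1
```

```bash
python3 -c "
from h import *
s,sd=avg(5);print(s['tool_pos'],s['tcp_rot'],sd,s['finger_gap'])
im=snapshot('wrist'); cv2.imwrite('pics/w7.png',im[:,:,::-1])
for q,z in (('key_tip',s['tool_pos'][2]-37.4),('keyway',100)):
    for d in place_of('wrist',q): P=p2w('wrist',d['at'],z,s); print(q,np.round(d['at'],1),round(d['confidence'],2),P.round(1),w2tool(P,s=s).round(1))
go((560,-95,165),86)
"
```

```text
[537.15421336 -93.44935039 179.94735383] [1.79950607e+02 1.17006240e-02 8.59351196e+01] [0.05637585 0.14572025 0.13305767] 9.276415600736959
key_tip [117.2  96.7] 0.97 [ 466.3 -182.5  142.5] [-93.8 -64.4  37.4]
key_tip [242.5 280.6] 0.82 [541.7 -93.4 142.5] [ 0.4  4.5 37.4]
keyway [242.9 275.8] 0.88 [559.5 -97.7 100. ] [-2.6 22.5 80. ]
keyway [248.2 274.6] 0.53 [563.4 -98.8 100. ] [-3.5 26.5 80. ]
rot [ 0.  0. -0.] shift cm [-0.05  2.32  1.44] now [536.9 -92.9 179.4] [180.   0.  86.] t 13.0 gap 8.9 F [-0.4  0.1 -0.1]
```

View pics/w7.png

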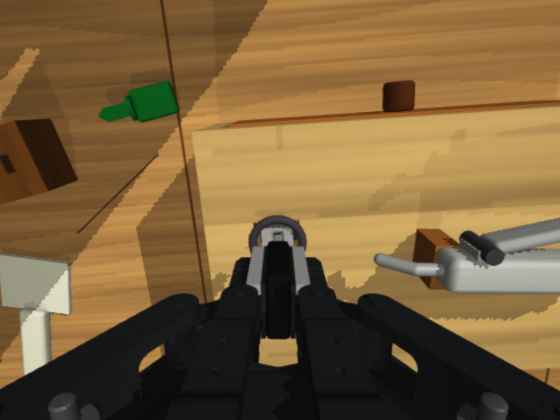

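The key is in hand with its tip at about (240,280), and it hides the slot inside the lock rim (centre ~ (245,277)). I step past it to see the slot clearly.

Emit:
{"name": "apply_moves", "arguments": {"targets": "0 0 0 0 5 0 0.5; 0 0 0 0 7 0 0.5; 0 0 0 0 7 0 0.5; 0 0 0 0 7 0 0.5; 0 0 0 0 7 0 0.5"}}

```text
time: 13.5
tool_pos: [606.1, -97.6, 179.3]
tcp_rot: [-180.0, -0.0, 86.0]
ft_force: [-0.3, 0.3, -0.6]
finger_gap: 9.2
```

```bash
python3 -c "
from h import *
s,sd=avg(5);print(s['tool_pos'],s['tcp_rot'],sd,s['finger_gap'])
im=snapshot('wrist'); 
for q,z in (('key_tip',s['tool_pos'][2]-37.4),('keyway',100)):
    for d in place_of('wrist',q): P=p2w('wrist',d['at'],z,s); print(q,np.round(d['at'],1),round(d['confidence'],2),P.round(1),w2tool(P,s=s).round(1))
s2,_=avg(3);print(s2['tool_pos'])
np.save('w8.npy',im)
cv2.imwrite('pics/w8.png',cv2.resize(im[110:290,190:370,::-1],None,fx=3,fy=3,interpolation=cv2.INTER_CUBIC))
"
```

```text
[606.1931543  -97.65127174 179.53229539] [1.79999541e+02 2.36913560e-03 8.59875729e+01] [0.08448532 0.02883638 0.14392671] 8.77166039310155
key_tip [26.3 82.6] 0.79 [ 493.4 -184.3  142.1] [ -94.4 -106.5   37.4]
key_tip [242.4 280.2] 0.64 [610.6 -97.8 142.1] [ 0.1  4.4 37.4]
keyway [143.1 275.1] 0.85 [559.2 -97.4 100. ] [ -3.  -46.9  79.5]
[606.66128214 -97.65446742 179.474886  ]
```

View pics/w8.png

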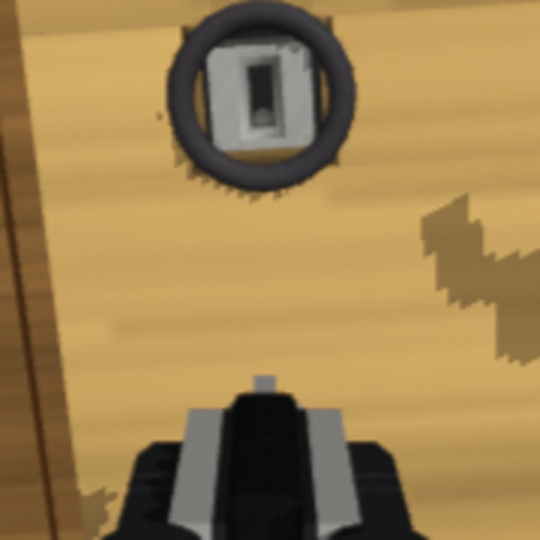

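Crop: the slot centre is at crop (264,97), full image (142.3,278), tilted 2–3° from vertical. The blade shows at crop (264,383). Bow and blade both sit about 4 mm to +y of the TCP in camera terms.

Emit:
{"name": "apply_moves", "arguments": {"targets": "0 0 -0.06 0 -4.5 0 0.5; 0 0 -0.06 -0.04 -5.1 0 0.5; 0 0 -0.06 -0.04 -5.1 2 0.5; 0 0 -0.06 -0.04 -5.1 3 0.5; 0 0 -0.06 -0.04 -5.1 3 0.5"}}

```text
time: 14.55
tool_pos: [554.8, -94.2, 147.6]
tcp_rot: [-179.8, -0.0, 89.4]
ft_force: [-0.3, 1.2, -0.2]
finger_gap: 9.1
```

```bash
python3 -c "
from h import *
s,sd=avg(5);print(s['tool_pos'],s['tcp_rot'],sd,s['finger_gap'],s['ft_force'],s['time'])
im=snapshot('wrist'); 
for q,z in (('key_tip',s['tool_pos'][2]-37.4),('keyway',100)):
    for d in place_of('wrist',q): P=p2w('wrist',d['at'],z,s); print(q,np.round(d['at'],1),round(d['confidence'],2),P.round(1),w2tool(P,s=s).round(1))
cv2.imwrite('pics/w9.png',cv2.resize(im[150:330,190:370,::-1],None,fx=3,fy=3,interpolation=cv2.INTER_CUBIC))
"
```

```text
[556.08188856 -94.53409843 149.59098711] [-1.79976044e+02 -6.03042581e-03  8.94254890e+01] [0.65178435 0.15905856 0.96893456] 9.267132808433248 [-0.73915711 -0.81329843  0.03133718] 14.75
key_tip [79.5 79.9] 0.9 [ 472.4 -193.2  112.2] [-99.5 -82.7  37.4]
key_tip [242.6 276.3] 0.74 [560.5 -96.6 112.2] [-2.1  4.4 37.4]
key_tip [299.4   6.4] 0.24 [ 595.4 -258.2  112.2] [-163.3   41.    37.4]
keyway [228.9 276.9] 0.6 [556.7 -96.3 100. ] [-1.8  0.7 49.6]
```

View pics/w9.png

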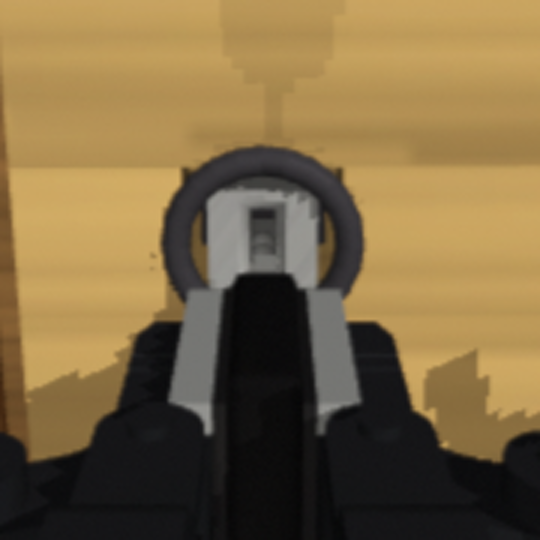

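The blade and slot line up laterally (crop columns 264 and 265), and the key needs about 1 mm toward −y. Now I start the insertion.

Emit:
{"name": "apply_moves", "arguments": {"targets": "0 0 0 0 -0.1 0.5 0.5; 0 0 0 0 -0.1 1.0 0.5; 0 0 0 0 -0.1 1.4 0.5; 0 0 0 0 -0.1 1.7 0.5; 0 0 0 0 -0.1 2.0 0.5", "force": 80}}

```text
time: 15.45
tool_pos: [554.7, -94.4, 128.8]
tcp_rot: [-180.0, -0.0, 89.4]
ft_force: [0.5, 0.5, 0.1]
finger_gap: 8.8
```

```bash
python3 -c "
from h import *
for i in range(4): go((559,-95,109),89.5); snapshot('top')
print(sense()['wrist_torque'])
"
```

```text
rot [-0.    -0.    -0.001] shift cm [-0.05  0.43  1.98] now [554.7 -94.4 128.8] [-180.    -0.    89.4] t 15.45 gap 8.8 F [0.5 0.5 0.1]
rot [-0.001 -0.    -0.001] shift cm [-0.05  0.45  1.94] now [554.5 -94.4 128.4] [-180.    -0.    89.4] t 15.5 gap 8.7 F [ 0.1 -0.1 -1.3]
rot [-0.001 -0.    -0.001] shift cm [-0.06  0.44  1.97] now [554.6 -94.4 128.7] [-180.    -0.    89.4] t 15.55 gap 8.8 F [-0.7 -0.1 -0.4]
rot [-0.    -0.    -0.001] shift cm [-0.05  0.43  2.01] now [554.7 -94.4 129.1] [-180.    -0.    89.4] t 15.6 gap 9.0 F [ 0.9 -0.5  0. ]
[ 0.03274684 -0.04312503  0.0228274 ]
```

Emit:
{"name": "apply_moves", "arguments": {"targets": "0 0 0 0 0 0.3 0.5; 0 0 0 0 0 0.6 0.5; 0.015 0 0 0 0 0.9 0.5; -0.015 0 0 0 0 1.1 0.5; 0 0 0 0 0 1.1 0.5"}}

```text
time: 16.15
tool_pos: [554.6, -94.4, 117.8]
tcp_rot: [-180.0, -0.0, 89.4]
ft_force: [5.2, -1.1, -5.9]
finger_gap: 9.0
```

```bash
python3 -c "
from h import *
for i in range(3): go((559,-95,109),89.5); snapshot('top')
print(sense()['wrist_torque'])
"
```

```text
rot [-0.    -0.    -0.001] shift cm [-0.05  0.44  0.88] now [554.6 -94.4 117.8] [-180.    -0.    89.4] t 16.15 gap 9.0 F [ 5.2 -1.1 -5.9]
rot [-0.002 -0.    -0.002] shift cm [-0.05  0.43  0.89] now [554.7 -94.4 117.9] [-179.9   -0.    89.4] t 16.2 gap 9.1 F [ 1.  -0.1 -2.3]
rot [-0.002 -0.    -0.001] shift cm [-0.05  0.43  0.89] now [554.8 -94.4 117.9] [-179.9   -0.    89.4] t 16.25 gap 8.6 F [ 0.7  0.1 -2.5]
[-0.02917536 -0.13759777 -0.06927576]
```

Emit:
{"name": "apply_moves", "arguments": {"targets": "0 0 0 0 0 0.3 0.5; 0.015 0 0 0 0 0.5 0.5; -0.015 0 0 0 0 0.7 0.5; 0 0 0 0 0 0.85 0.5; 0 0 0 0 0 0.95 0.5"}}

```text
time: 16.8
tool_pos: [554.9, -94.5, 109.4]
tcp_rot: [-180.0, 0.0, 89.4]
ft_force: [-4.5, 1.2, 7.0]
finger_gap: 8.5
```

```bash
python3 -c "
from h import *
for i in range(3): go((559,-95,109),89.5); snapshot('top')
print(sense()['wrist_torque'])
"
```

```text
rot [-0.001  0.    -0.001] shift cm [-0.05  0.41  0.04] now [554.9 -94.5 109.4] [-180.     0.    89.4] t 16.8 gap 8.5 F [-4.5  1.2  7. ]
rot [-0.001  0.    -0.001] shift cm [-0.05  0.41  0.03] now [554.9 -94.5 109.3] [-180.     0.    89.4] t 16.85 gap 9.0 F [-3.5  0.6  6.3]
rot [-0.001  0.    -0.001] shift cm [-0.04  0.41  0.04] now [554.9 -94.5 109.4] [-180.     0.    89.4] t 16.9 gap 8.6 F [-2.3  0.7  5.3]
[ 0.12075331  0.60234768 -0.02205532]
```

Emit:
{"name": "apply_moves", "arguments": {"targets": "0 0 0 0 0 0.1 0.5; 0 0 0 0 0 0.2 0.5; 0.01 0 0 0 0 0.2 0.5; -0.01 0 0 0 0 0.2 0.5; 0 0 0 0 0 0.2 0.5"}}

```text
time: 17.45
tool_pos: [555.1, -94.5, 109.3]
tcp_rot: [180.0, 0.0, 89.4]
ft_force: [-8.2, 2.6, 18.1]
finger_gap: 9.4
```

```bash
python3 -c "
from h import *
s,_=avg(2);print(s['tool_pos'],s['tcp_rot'],s['ft_force'],s['wrist_torque'])
im=snapshot('wrist')
for c,b in (('scene',(200,280,205,285)),('top',(205,265,275,345))): pass
cv2.imwrite('pics/w10.png',cv2.resize(im[180:330,200:360,::-1],None,fx=4,fy=4,interpolation=cv2.INTER_CUBIC))
"
```

```text
[555.12316205 -94.56202803 109.24923321] [1.79985542e+02 1.93050488e-02 8.94311810e+01] [-11.94677171   2.16057209  19.18628313] [0.36095383 1.79897243 0.03026929]
```

The tool hit a firm stop at z 109.3: 2 mm more command raised the force from about 6 to 18 N with no travel. That is the predicted home height. Now I turn clockwise about the key axis, about 4 mm from the TCP in tool y.

Emit:
{"name": "apply_moves", "arguments": {"targets": "0 0 0.14 0.057 0.004 -0.05 0.5; 0 0 0.28 0.113 0.016 -0.08 0.5; 0 0 0.42 0.167 0.035 -0.08 0.5; 0 0 0.56 0.218 0.062 -0.08 0.5; 0 0 0.70 0.264 0.096 -0.08 0.5", "force": 100}}

```text
time: 18.1
tool_pos: [556.4, -91.9, 109.3]
tcp_rot: [180.0, -0.0, 49.0]
ft_force: [-4.9, 2.4, 12.5]
finger_gap: 8.6
```

```bash
python3 -c "
from h import *
s,_=avg(2);print(s['time'],s['tool_pos'],s['tcp_rot'],s['ft_force'],s['wrist_torque'],s['finger_gap'],s['joint_pos'][5])
"
```

```text
18.15 [556.37813376 -91.92647705 109.32090292] [ 1.79963449e+02 -1.00302570e-03  4.87262473e+01] [-5.42223112  1.42766458 12.95466881] [0.2083457  1.06254425 0.02536618] 8.57797364238498 -63.02663696522828
```

Emit:
{"name": "apply_moves", "arguments": {"targets": "0 0 0.14 0.057 0.004 0 0.5; 0 0 0.28 0.113 0.016 0 0.5; 0 0 0.42 0.167 0.035 0 0.5; 0 0 0.56 0.218 0.062 0 0.5; 0 0 0.70 0.264 0.096 0 0.5"}}

```text
time: 18.7
tool_pos: [559.1, -90.8, 109.3]
tcp_rot: [179.9, -0.0, 8.9]
ft_force: [-4.2, 0.4, 11.2]
finger_gap: 8.4
```

```bash
python3 -c "
from h import *
s,_=avg(2);print(s['time'],s['tool_pos'],s['tcp_rot'],s['ft_force'],s['wrist_torque'],s['finger_gap'],s['joint_pos'][5])
"
```

```text
18.75 [559.0906535  -90.80674999 109.33918361] [ 1.79944163e+02 -5.15261411e-02  8.61895484e+00] [-4.12001772  0.2292948  12.50413091] [0.01779977 0.80985844 0.02878948] 8.414352588520076 -22.725436096987227
```

Emit:
{"name": "apply_moves", "arguments": {"targets": "0 0 0.12 0.049 0.003 0 0.5; 0 0 0.24 0.097 0.012 0 0.5; 0 0 0.33 0.133 0.022 0 0.5; 0 0 0.33 0.133 0.022 0 0.5; 0 0 0.33 0.133 0.022 0 0.5"}}

```text
time: 19.3
tool_pos: [560.1, -90.9, 109.4]
tcp_rot: [180.0, -0.0, -9.7]
ft_force: [-7.9, 0.4, 12.5]
finger_gap: 8.9
```

```bash
python3 -c "
from h import *
s,_=avg(3);print(s['time'],s['tool_pos'],s['tcp_rot'],s['ft_force'],s['wrist_torque'],s['finger_gap'],s['joint_pos'][5])
im=snapshot('wrist'); cv2.imwrite('pics/w11.png',cv2.resize(im[150:330,160:400,::-1],None,fx=3,fy=3,interpolation=cv2.INTER_CUBIC))
"
```

```text
19.4 [560.03305962 -90.85607967 109.31239122] [ 1.79956273e+02 -1.89073821e-02 -9.69228017e+00] [-6.72044139 -0.14021608 13.64004879] [-0.010457    1.15339577  0.13573709] 8.575486109867827 -4.667903704943736
```

View pics/w11.png

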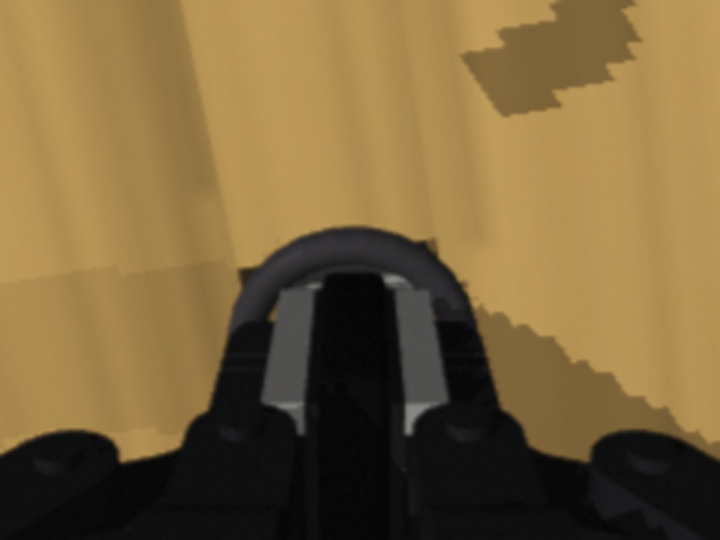

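Emit:
{"name": "apply_moves", "arguments": {"targets": "0 0 0.02 0.01 0 0 0.5; 0 0 0.04 0.02 0 0 0.5; 0 0 0.04 0.02 0 0 0.5; 0 0 0.04 0.02 0 0 0.5; 0 0 0.04 0.02 0 0 0.5"}}

```text
time: 20.0
tool_pos: [560.1, -90.9, 109.3]
tcp_rot: [180.0, -0.0, -12.0]
ft_force: [-6.6, 0.3, 13.3]
finger_gap: 8.5
```

```bash
python3 -c "
from h import *
T=[]
for i in range(8): s=sense();T.append(np.r_[s['wrist_torque'],s['ft_force'],s['tcp_rot'][2]]);snapshot('top')
print(s['time'],np.mean(T,0).round(3),s['tool_pos'],s['finger_gap'])
"
```

```text
20.35 [  0.017   1.301   0.07   -7.244   0.084  13.757 -11.978] [560.08409982 -90.88040146 109.32243803] 8.554674874314102
```

```bash
python3 -c "
from h import *
print(hand_in()); go((0,0,0),0)"
```

```text
the job is handed in; nothing more can be done
None
the job is handed in; nothing more can be done
```

I did all the steps in the order you gave and handed the job in at about 20 s, well under the 62 s limit. The gripper is still holding the key turned.

- **Blow gun:** I squeezed the trigger until handle and lever measured about 30 mm (31 mm is full). The picture showed the lever flat against the handle. After release, a picture showed it had sprung back.
- **Key in the lock:** I took the smaller black key from its block and pushed it past the pins with slight rocking. It stopped at z 109.3 mm, where I expected home to be. A further 2 mm of commanded push gave no movement and raised the force from about 6 N to 18 N.
- **Quarter turn:** The gripper turned about 101° clockwise. Allowing for the 0.15 rad of play, that puts the plug at about 1.6 rad. The measured holding torque was about 0.1 N m after correcting for side load, in line with the latch spring at a quarter turn. It is held with a 100 N grip and about 14 N of downward push.

**What disagreed or was not checked:**
- **Torque readings:** Single readings during the turn were lower than the spring figures at about 80° and then jumped. Only the averaged reading at the end agreed.
- **Plug angle:** I worked it out from the gripper's angle. The gripper hid the slot, so I could not see it directly.
- **Jar, try square, scraper and clamp:** I never touched these on purpose and met no unexpected forces. I did not take a final picture to confirm them.

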